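# Fit and press the brake-release shaft of a panel drive unit

### The job

Tip the loose dust lid of the round drive unit up at its tab, lift it off and set it down flat on the bench, tab up and clear of the unit. Then take the keyed release shaft out of its holder, push it into the unit's hub, turning it until its key slips into the keyway, and push it fully home against the spring until its collar sits on the hub. Finish still gripping the shaft and pressing it home (it springs back if let go), and leave the other things on the bench where they are.

Things in the scene. Friction and masses are not known exactly. Their poses are not given: they have to be found in the camera images.
- lid_tab (a point): Centre of the upright grip tab of the loose grey lid: a plate 8 mm thick (along x), 30 mm wide (along y) and 34 mm tall (17 mm above and below this point), standing on the lid near its edge, 42 mm from the lid's axis. x: from the tab towards the lid's centre; z up.
- lid_centre (a point): On the lid's axis, underside of its disc (120 mm diameter, 5 mm thick, 110 g); axes as the tab, whose centre is at x -42, z +22 mm from here. Under the disc a plug, 99 mm diameter and 5 mm deep, sits in the unit's rim with 2.5 mm play all round; seated, this point is level with the rim's top. Flat on the bench, tab up, it is 5 mm above the bench.
- unit: Fixed drive unit: aluminium cylinder 116 mm diameter, 80 mm tall, foot flange 132 mm; origin at the centre of its underside, z up. Open top, rim 104 mm wide inside. A motor stub sticks out to 116 mm from the axis along +x, lower than the rim. Inside stands a steel hub, about 64 mm across, locked: it does not turn.
- hub_mouth (a point): Centre of the hub's flat top face, 72 mm above the bench, 8 mm below the rim's top; axes as the unit's. Bore 25 mm diameter with one keyway 12 mm wide reaching 19.5 mm from the axis, seen from above once the lid is off. The keyway points within 0.5 rad either side of +x, where exactly is not given: look, or feel for it by turning the shaft under a light push.
- plunger (a joint): Spring plunger in the bore, 0 when up, growing downward in m (end stop 0.012). Its top is 30 mm below the hub's top face at rest; it pushes up with 6 N at 0 and about 11 N at 0.008, where the shaft is fully home.
- shaft_head (a point): Centre of the shaft's square aluminium head, 28 x 28 mm and 46 mm tall (23 mm above and below this point), its faces square to x and y; z up; the key points along +x. About 280 g. The shaft stands upright, tip down, in its holder; lift it more than 45 mm to clear it.
- shaft_collar (a point): Centre of the underside of the steel collar (48 mm diameter, 6 mm thick), 29 mm below the head's centre. Shaft below: 22 mm diameter, 38 mm long, last 5 mm tapering to 15 mm. Key: 8 mm wide, reaches 17 mm from the axis, runs from the collar to 14 mm above the tip. Key resting on the hub's face beside the keyway: this point is 24 mm above the hub's mouth; fully home: at the hub's mouth.
- holder: Fixed black block 80 x 80 x 46 mm, origin at the centre of its underside; the shaft stands in its round hole (38 mm diameter), the collar resting on the block's top.
- driver: Bystander: screwdriver with a black handle, 170 mm long, lying on the bench.
- bracket: Bystander: small aluminium angle bracket, 50 x 35 x 40 mm, standing on the bench beyond the work.
- jar: Bystander: white plastic jar, 52 mm diameter, 60 mm tall.
There are look-alikes about, which are no part of the job. Several things have the shape of the unit; the one meant has the colours described above.

How it is judged:
By the outcome, as a careful person would: the job done as asked, in the order asked, and still so for the second after the job is handed in, while the arm keeps its last pose, push and grip.
It also fails if it takes over 61 s, if anything falls off the work surface, if the arm or the gripper's body presses on something with over 40 N, if the wrist force passes 120 N, or if a joint passes its speed limit or range.

### The arm

A 6-joint arm with a two-finger parallel gripper is mounted at the origin on the work surface. World frame = base frame: x ahead of the robot, y to its left, z up, the work surface at z = 0. Lengths are in m, angles in rad, forces in N, time in s.
With the tool pointing down it reaches from about 0.25 to 0.725 m from the base axis. Payload 4 kg.
Tool frame: the origin (TCP) lies midway between the tips of the shut fingers; the grasp point (between the pads) lies 19 mm behind it (ctrl.grip_depth is the distance from the TCP to the grasp point, in m); z points along the fingers, x is the direction in which the jaws open and shut, and the axes are right-handed (so a half turn about z gives the same grasp; the last joint's range is limited). The gripper opens to 85 mm and grips with 20 to 120 N. Pads are 22 mm wide; open, the fingers measure 114 mm over their backs; the gripper's body (76 mm by 85 mm) begins 54 mm behind the grasp point. The pads swing forward as they close: fully open they stand 13 mm farther back than shut.
Start: joints at [1.34, 0.241, 0.005, 1.335, 0, 1.571], TCP at [0.114, 0.487, 0.231] pointing down, gripper open.
Joint ranges: [-2.72, 2.72], [-1.05, 1.87], [-1.09, 1.28], [-1.99, 2.15], [-1.42, 1.44], [-3.14, 3.14]. Speed limits (rad/s): [2.79, 2.79, 3.14, 3.14, 3.14, 3.14].

### API

Orientations are given as a unit quaternion [w, x, y, z].
In Python, from plant import ctrl, cams, order gives the robot as it stands.
- The arm moves only by the tool drive_tool, never from a script. Its argument "commands" is a list that holds one entry, the list of rows, each a list of 7 numbers: the shift along the tool's x, y, z in m, then the turn, a rotation vector about the tool's x, y, z in degrees, then the closure in counts, from 0 (fully open) to 255 (shut). In form: [[[tx, ty, tz, ax, ay, az, hand], ...]]. A call has exactly 8 rows; each row is the pose to reach, as a shift and turn from the pose commanded when the call began, along the tool's axes at that moment; what a row does not reach only later rows make up. A row lasts 1/8 s, in which the tool goes at most 62.5 mm and 10.7 degrees, less where a joint would pass 70% of its speed; a pose out of reach is approached as far as the arm can. A call with a gripper value outside its range is refused whole. The fingers move at their own pace and stop on an object; the grip force is fixed at half the most. Time passes only in rows, so rows that repeat a pose let the fingers close, or fill a call up. It gives the time, the measured TCP pose, the force and the opening at its end, in the units of the state.
- ctrl.get_obs(): the state, without advancing time (a new reading comes with each control period).
- cams.read_camera(name): name is "scene" or "top" or "wrist"; returns a dict with "image" (400x640x3 uint8, blue, green, red), "fx", "fy", "cx", "cy" (pixels), "rvec" (rotation vector, rad) and "tvec" (3), from world to camera coordinates, as OpenCV has them. Camera axes: x right, y down, z forward; pixel columns grow to the right and rows downward; lengths in m; the calibration is good to about 2 mm. A picture is of the moment at which its call begins. There is no depth.
- order.close_job(): hands the job in, once; it reports no verdict.
The state is a dict: "clock": time; "joints": joint angles; "qd": joint speeds; "joint_torque": joint torques, N m; "tool_pos": TCP position; "orientation": TCP orientation; "contact_force": force on the tool from outside, world axes, zero at the start; "wrist_torque": the same for the moment, N m; "grip_width": finger opening in m.
Only numpy, scipy, OpenCV 4.12 (cv2) and the standard library are available. Lean on these libraries where they do the work, as an engineer would, in place of code of your own. Each camera call takes 0.05 s, during which the arm holds its last target.

## Working session

There is one attempt and no reset: what is moved stays moved. The work goes in short steps, Python scripts to look and compute and a tool call to move; the robot and the scene stay as the last step left them, time stands still between calls to the robot, and variables do not carry over. Pictures are saved under pics/ and viewed, and the job is handed in when it is done.

Besides the shell and the picture viewer there is one more tool, called after ">>>" as name(argument=value, ...) on one line, values as JSON. drive_tool: Moves the arm, as the interface text tells. Its arguments: {"type":"object","properties":{"commands":{"type":"array","items":{"type":"array","items":{"type":"array","items":{"type":"number"}}}}},"required":["commands"]}

```bash
ls; mkdir -p pics; python3 - <<'E'
from plant import ctrl,cams,order
import cv2
print(ctrl.get_obs(), ctrl.grip_depth)
for n in ["scene","top","wrist"]:
    c=cams.read_camera(n); cv2.imwrite(f"pics/{n}0.png",c["image"]); print(n,c["fx"],c["cx"],c["cy"],c["rvec"],c["tvec"])
E
```

```text
pics
{'clock': 0.0, 'joints': array([ 1.33997102e+00,  2.41415034e-01,  3.73248140e-03,  1.33519207e+00,
       -9.73978546e-06,  1.57080594e+00]), 'qd': array([-7.03269040e-04, -2.30803781e-03,  4.05482544e-05,  3.08712774e-04,
        1.84406048e-03, -6.74597606e-04]), 'joint_torque': array([ 5.49267418e-05, -3.72320116e+01,  2.52405882e+01,  1.70869497e-02,
        7.97541225e-05, -2.93271881e-06]), 'tool_pos': array([0.11425035, 0.48612965, 0.23041508]), 'orientation': array([ 6.49105305e-04,  7.83833222e-01,  6.20970531e-01, -8.11488473e-04]), 'contact_force': array([ 0.24911092, -1.0176359 ,  0.05723497]), 'wrist_torque': array([ 1.92571599e-02, -3.43969313e-02, -2.11738083e-05]), 'grip_width': 0.08541033167978167} 0.0187
scene 464.5618292505929 323.10489887181615 195.34231319912078 [ 2.07635226  1.31492616 -0.50466131] [-0.18044561 -0.30022861  1.62882236]
top 404.35274975425443 313.3123844640967 202.03014934457076 [ 2.18599136 -2.13707     0.0893198 ] [-0.03091043  0.53579772  1.07732017]
wrist 310.7960492424161 322.2481967475756 198.96667136262212 [-2.27205905 -1.80063812 -0.26190999] [-0.49836014 -0.0376748   0.37887897]
```

View pics/top0.png

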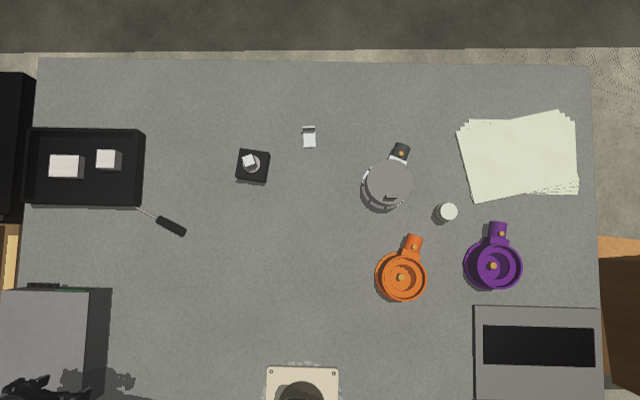

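View pics/scene0.png

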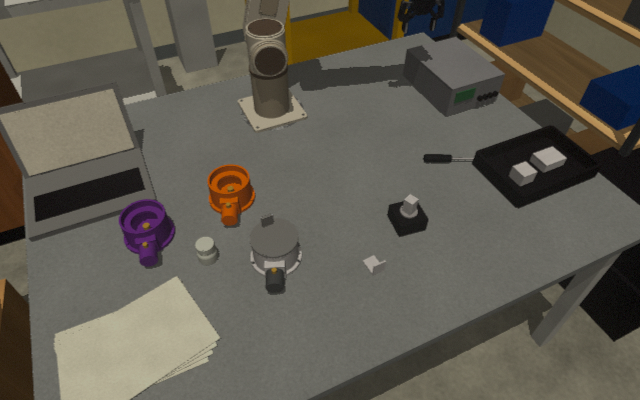

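View pics/wrist0.png

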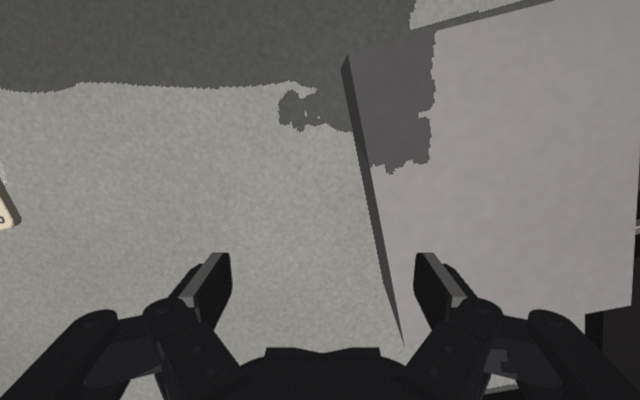

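Candidates in the top view: grey/aluminium unit with grey lid (388,185), orange (402,277), purple (493,266). Only the grey one has the aluminium colour, a grey lid and a tab. I'll confirm it in enlarged crops.

```bash
cat > h.py <<'E'
import numpy as np, cv2
from plant import ctrl,cams,order
def cam(n):
    c=cams.read_camera(n); R=cv2.Rodrigues(np.array(c["rvec"],float))[0]; t=np.array(c["tvec"],float).ravel()
    c["R"]=R;c["t"]=t;c["C"]=-R.T@t;c["K"]=np.array([[c["fx"],0,c["cx"]],[0,c["fy"],c["cy"]],[0,0,1.]]);return c
def ray(c,u,v):
    d=c["R"].T@np.array([(u-c["cx"])/c["fx"],(v-c["cy"])/c["fy"],1]);return c["C"],d/np.linalg.norm(d)
def plane(c,u,v,z):
    o,d=ray(c,u,v);return o+d*(z-o[2])/d[2]
def proj(c,P):
    p=c["R"]@np.asarray(P,float)+c["t"];return np.array([c["fx"]*p[0]/p[2]+c["cx"],c["fy"]*p[1]/p[2]+c["cy"]])
def tri(c1,p1,c2,p2):
    o1,d1=ray(c1,*p1);o2,d2=ray(c2,*p2)
    A=np.stack([d1,-d2],1);s=np.linalg.lstsq(A,o2-o1,rcond=None)[0]
    a=o1+s[0]*d1;b=o2+s[1]*d2;return (a+b)/2,np.linalg.norm(a-b)
def crop(c,x0,y0,w,h,s,name):
    cv2.imwrite("pics/"+name,cv2.resize(c["image"][y0:y0+h,x0:x0+w],None,fx=s,fy=s,interpolation=cv2.INTER_CUBIC))
E
python3 - <<'E'
from h import *
t=cam("top");s=cam("scene");print(t["C"],s["C"])
crop(t,345,130,80,90,6,"tu.png");crop(s,235,205,80,95,6,"su.png")
crop(t,225,120,100,75,6,"th.png");crop(s,375,180,80,60,8,"sh.png")
E
```

```text
[ 0.42622241 -0.03939289  1.12491603] [ 1.27177256 -0.41713306  0.99214649]
```

View pics/tu.png

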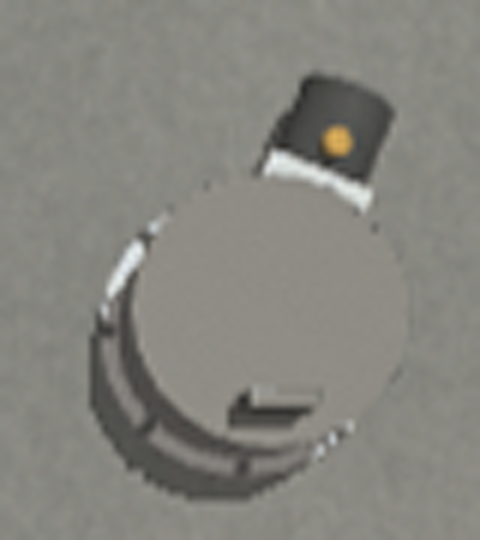

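View pics/su.png

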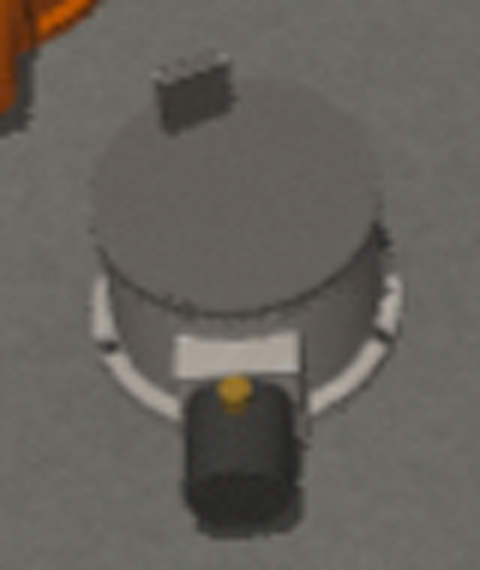

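View pics/th.png

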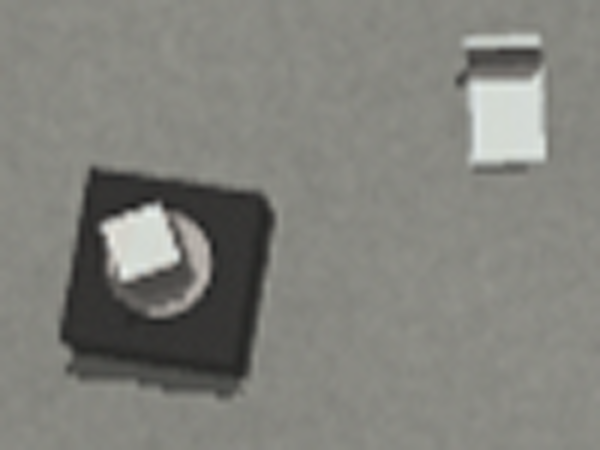

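View pics/sh.png

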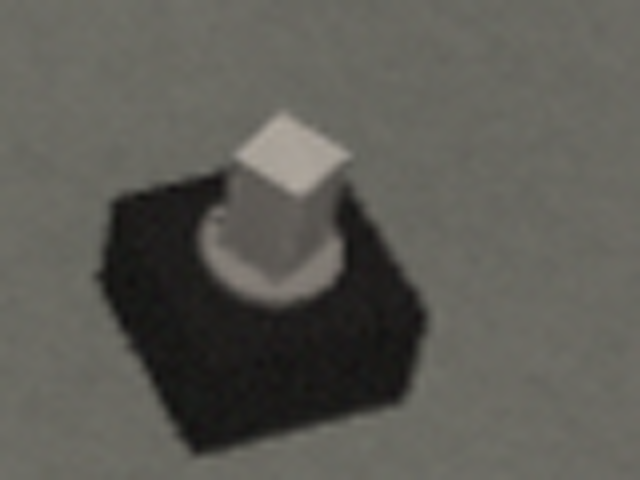

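The grey unit is the right one: it has an aluminium body, a grey lid with its tab at top crop (284,397), and a dark stub. The shaft's head stands in the black holder. Next I'll measure the points.

```bash
python3 - <<'E'
from h import *
t=cam("top");s=cam("scene")
T=lambda x,y:(345+(x-2.5)/6,130+(y-2.5)/6)
S=lambda x,y:(235+(x-2.5)/6,205+(y-2.5)/6)
print("lid c top",plane(t,*T(270,312.5),.085)); print("lid c scene",plane(s,*S(237,197),.085))
print("tab top",tri(t,T(284,397),s,S(192,66)), plane(t,*T(284,397),.119),plane(s,*S(192,66),.119))
for a in [(250,388),(321,391)]: print("tab strip ends",plane(t,*T(*a),.119))
for a in [(153,76),(230,56)]: print("tab strip ends sc",plane(s,*S(*a),.119))
print("dot",tri(t,T(338,140),s,S(236,388)))
H=lambda x,y:(225+(x-2.5)/6,120+(y-2.5)/6)
G=lambda x,y:(375+(x-3.5)/8,180+(y-3.5)/8)
for a in [(100,227),(160,203),(182,262),(124,283)]: print("head top",plane(t,*H(*a),.098))
for a in [(283,110),(350,157),(298,197),(235,155)]: print("head sc",plane(s,*G(*a),.098))
# rim/flange of the unit, driver, bracket, jar
for n,p in dict(driver1=(185,233),driver2=(138,207),br=(309,138),jar=(448,212),orange=(402,280)).items(): print(n,plane(t,*p,.0))
E
```

```text
lid c top [ 0.58781423 -0.21616852  0.085     ]
lid c scene [ 0.59267081 -0.21705792  0.085     ]
tab top (array([ 0.54713856, -0.21643868,  0.1187943 ]), np.float64(9.210544431720891e-05)) [ 0.54713117 -0.21635949  0.119     ] [ 0.54728692 -0.21652681  0.119     ]
tab strip ends [ 0.55059958 -0.20223535  0.119     ]
tab strip ends [ 0.54997527 -0.2316938   0.119     ]
tab strip ends sc [ 0.54556443 -0.23284598  0.119     ]
tab strip ends sc [ 0.54884697 -0.20046976  0.119     ]
dot (array([ 0.66806858, -0.2484453 ,  0.06825044]), np.float64(0.00032007486986657227))
head top [0.64120204 0.16917192 0.098     ]
head top [0.65224634 0.14362422 0.098     ]
head top [0.62659915 0.13312119 0.098     ]
head top [0.61692512 0.15779767 0.098     ]
head sc [0.61780164 0.1582271  0.098     ]
head sc [0.64489486 0.16662055 0.098     ]
head sc [0.65251459 0.14161105 0.098     ]
head sc [0.62822251 0.13301268 0.098     ]
driver1 [0.4444229  0.33758364 0.        ]
driver2 [0.51423142 0.47451379 0.        ]
br [ 0.72162609 -0.0017316   0.        ]
jar [ 0.51938834 -0.39255868  0.        ]
orange [ 0.33016939 -0.26570414  0.        ]
```

```bash
cat >> h.py <<'E'
from scipy.spatial.transform import Rotation as Ro
def state():
    o=ctrl.get_obs();q=o["orientation"];R=Ro.from_quat([q[1],q[2],q[3],q[0]])
    m=R.as_matrix();print("t%.2f"%o["clock"],"tcp",o["tool_pos"].round(4),"yaw",np.degrees(np.arctan2(m[1,0],m[0,0])).round(2),"z",m[:,2].round(4),"F",o["contact_force"].round(1),"M",o["wrist_torque"].round(2),"w",round(o["grip_width"],4),"j",o["joints"].round(2));return o,R
def Rdown(yawdeg,tilt=None):
    a=np.radians(yawdeg);R=Ro.from_matrix(np.array([[np.cos(a),np.sin(a),0],[np.sin(a),-np.cos(a),0],[0,0,-1.]]))
    return R if tilt is None else Ro.from_rotvec(tilt)*R
def delta(p,yaw,tilt=None):
    o,R=state();sh=R.inv().apply(np.asarray(p)-o["tool_pos"]);rv=(R.inv()*Rdown(yaw,tilt)).as_rotvec(degrees=True)
    print("shift",sh.round(4),"turn",rv.round(2))
E
python3 - <<'E'
from h import *
delta([.547,-.2164,.16],-2)
E
```

```text
t0.35 tcp [0.1143 0.4866 0.2311] yaw 76.78 z [-1.e-04 -5.e-04 -1.e+00] F [-0.5 -0.7 -0.7] M [ 0.   -0.02 -0.01] w 0.085 j [1.34 0.24 0.   1.34 0.   1.57]
shift [-0.5854  0.582   0.0713] turn [2.000e-02 2.000e-02 7.878e+01]
```

>>> drive_tool(commands=[[[-0.02,0.02,0,0,0,6,0],[-0.06,0.06,0,0,0,15,0],[-0.1,0.1,0,0,0,25,0],[-0.14,0.14,0,0,0,35,0],[-0.18,0.18,0,0,0,45,0],[-0.22,0.22,0,0,0,55,0],[-0.26,0.26,0,0,0,65,0],[-0.3,0.3,0,0,0,75,0]]])

```text
clock: 1.35
tool_pos: [0.3386, 0.1245, 0.2317]
orientation: [-0.0, 1.0, 0.013, 0.001]
contact_force: [0.8, 0.3, -0.3]
grip_width: 0.0856
```

```bash
python3 - <<'E'
from h import *
delta([.547,-.2164,.18],-2)
E
```

```text
t1.35 tcp [0.3386 0.1245 0.2317] yaw 1.46 z [ 1.3e-03  6.0e-04 -1.0e+00] F [ 0.8  0.3 -0.3] M [ 0.04 -0.08 -0.01] w 0.0856 j [ 0.35 -0.04 -0.31  1.3   0.    1.9 ]
shift [0.1996 0.3461 0.0517] turn [-0.04 -0.08  3.46]
```

>>> drive_tool(commands=[[[0.03,0.05,0,0,0,1,0],[0.06,0.1,0.01,0,0,2,0],[0.09,0.15,0.02,0,0,3,0],[0.12,0.2,0.03,0,0,3,0],[0.15,0.25,0.04,0,0,3,0],[0.175,0.3,0.05,0,0,3,0],[0.195,0.34,0.05,0,0,3,0],[0.197,0.344,0.05,0,0,3,0]]])

```text
clock: 2.35
tool_pos: [0.5461, -0.2143, 0.1802]
orientation: [0.0, 1.0, -0.012, -0.0]
contact_force: [-0.5, 0.8, -0.8]
grip_width: 0.0854
```

```bash
python3 - <<'E'
from h import *
delta([.547,-.2164,.14],-2)
c=cam("wrist");cv2.imwrite("pics/w1.png",c["image"]);print(c["C"])
np.save("w1.npy",np.r_[c["K"].ravel(),c["R"].ravel(),c["t"]])
E
```

```text
t2.35 tcp [ 0.5461 -0.2143  0.1802] yaw -1.42 z [-3.e-04 -2.e-04 -1.e+00] F [-0.5  0.8 -0.8] M [-0.01  0.03 -0.03] w 0.0854 j [-0.37  0.44  0.15  1.29 -0.    1.22]
shift [0.001  0.002  0.0402] turn [0.01 0.02 0.58]
[ 0.54824617 -0.14124148  0.32194224]
```

View pics/w1.png

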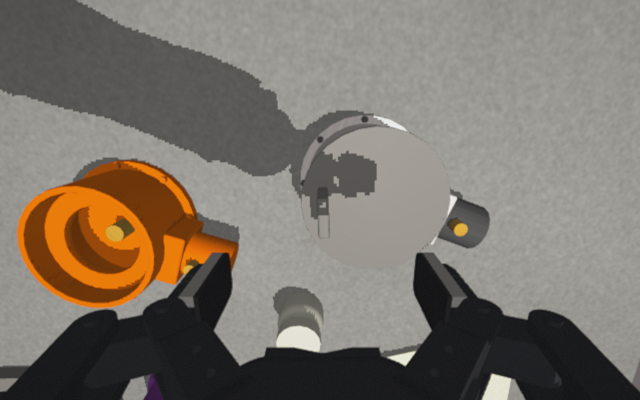

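```bash
python3 - <<'E'
from h import *
c=cam("wrist")
crop(c,290,170,80,90,7,"w1c.png")
for p in [(323.5,213.5),(323,190),(324,237)]: print(plane(c,*p,.119))
E
```

```text
[ 0.5466984  -0.21209208  0.119     ]
[ 0.54674251 -0.19523094  0.119     ]
[ 0.54665219 -0.2297527   0.119     ]
```

View pics/w1c.png

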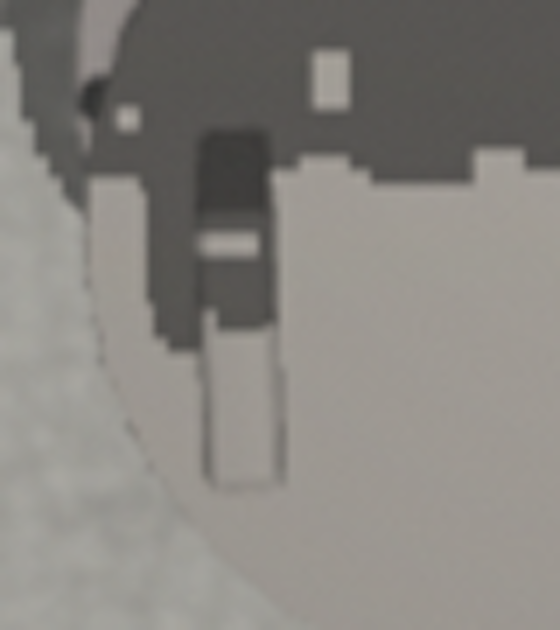

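>>> drive_tool(commands=[[[0.001,0.002,0.03,0,0,-1,0],[0.001,0.002,0.06,0,0,-1,0],[0.001,0.002,0.08,0,0,-1,60],[0.001,0.002,0.088,0,0,-1,120],[0.001,0.002,0.088,0,0,-1,180],[0.001,0.002,0.088,0,0,-1,255],[0.001,0.002,0.088,0,0,-1,255],[0.001,0.002,0.088,0,0,-1,255]]])

```text
clock: 3.45
tool_pos: [0.5473, -0.2138, 0.0948]
orientation: [0.0, 1.0, -0.002, 0.001]
contact_force: [-0.6, 1.2, 6.3]
grip_width: 0.0067
```

```bash
python3 - <<'E'
from h import *
o,R=state()
E
```

```text
t3.45 tcp [ 0.5473 -0.2138  0.0948] yaw -0.22 z [ 2.6e-03 -6.0e-04 -1.0e+00] F [-0.6  1.2  6.3] M [ 0.27  0.08 -0.01] w 0.0067 j [-0.37  0.5   0.02  1.09  0.    1.2 ]
```

```bash
python3 - <<'E'
from h import *
s=cam("scene");crop(s,235,185,90,90,6,"s2.png")
E
```

```text
(no output)
```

View pics/s2.png

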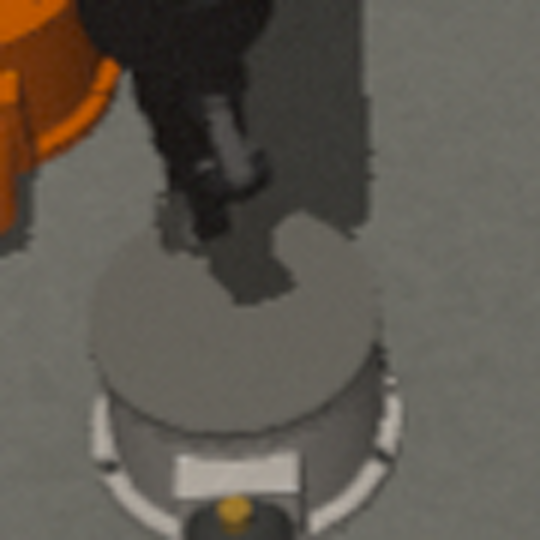

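>>> drive_tool(commands=[[[0.0005,0,-0.005,0,-2.5,0,255],[0.0015,0,-0.009,0,-5,0,255],[0.003,0,-0.014,0,-7.5,0,255],[0.004,0,-0.018,0,-10,0,255],[0.003,0,-0.026,0,-10,0,255],[0.002,0,-0.04,0,-10,0,255],[0,0,-0.065,0,-8,0,255],[0,0,-0.1,0,-4,0,255]]])

```text
clock: 4.5
tool_pos: [0.5456, -0.2135, 0.1935]
orientation: [-0.0, 0.999, -0.002, -0.035]
contact_force: [0.7, -1.0, -1.1]
grip_width: 0.007
```

```bash
python3 - <<'E'
from h import *
delta([.458,-.03,.17],0)
s=cam("scene");crop(s,235,145,90,130,4,"s3.png")
t=cam("top");crop(t,345,130,90,90,5,"t3.png")
E
```

```text
t4.50 tcp [ 0.5456 -0.2135  0.1935] yaw -0.22 z [-0.0698  0.001  -0.9976] F [ 0.7 -1.  -1.1] M [-0.   -0.07 -0.01] w 0.007 j [-0.36  0.48  0.26  1.41 -0.02  1.21]
shift [-0.0865 -0.1831  0.0297] turn [-0.05  4.   -0.22]
```

View pics/s3.png

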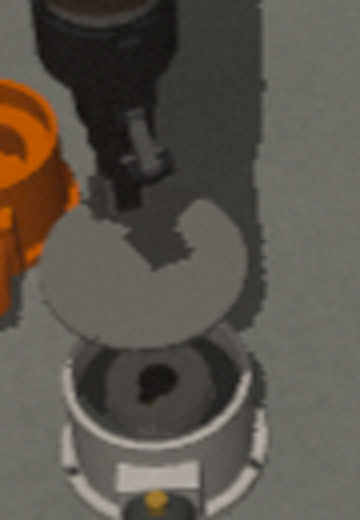

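View pics/t3.png

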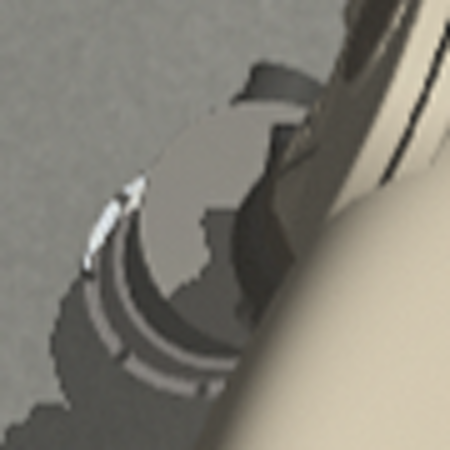

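>>> drive_tool(commands=[[[-0.01,-0.02,0,0,1,0,255],[-0.025,-0.055,0,0,2,0,255],[-0.045,-0.095,0,0,3,0,255],[-0.065,-0.135,0,0,4,0,255],[-0.08,-0.165,0.02,0,4,0,255],[-0.087,-0.183,0.05,0,4,0,255],[-0.087,-0.183,0.07,0,4,0,255],[-0.087,-0.183,0.08,0,4,0,255]]])

```text
clock: 5.6
tool_pos: [0.4533, -0.0301, 0.1185]
orientation: [0.0, 1.0, -0.002, -0.001]
contact_force: [0.0, -0.1, -0.8]
grip_width: 0.0069
```

```bash
python3 - <<'E'
from h import *
delta([.458,-.03,.02],0)
s=cam("scene");crop(s,270,125,120,130,4,"s4.png")
E
```

```text
t5.60 tcp [ 0.4533 -0.0301  0.1185] yaw -0.2 z [-0.0023 -0.     -1.    ] F [ 0.  -0.1 -0.8] M [-0.01  0.05  0.  ] w 0.0069 j [-0.07  0.24 -0.31  1.03 -0.    1.51]
shift [ 0.005  -0.0001  0.0985] turn [ 0.    0.13 -0.2 ]
```

View pics/s4.png

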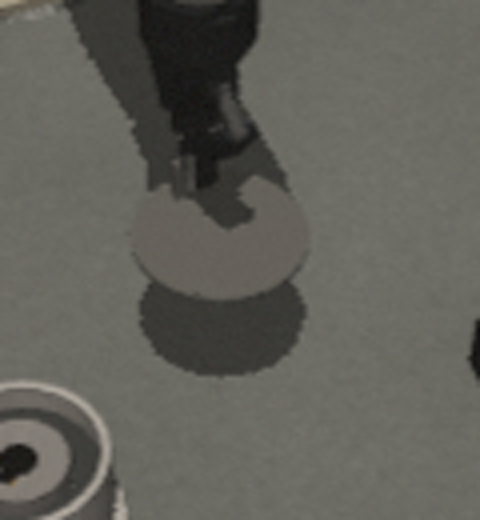

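>>> drive_tool(commands=[[[0,0,0.03,0,0,0,255],[0,0,0.06,0,0,0,255],[0,0,0.08,0,0,0,255],[0,0,0.09,0,0,0,255],[0,0,0.094,0,0,0,255],[0,0,0.097,0,0,0,255],[0,0,0.099,0,0,0,255],[0,0,0.099,0,0,0,255]]])

```text
clock: 6.65
tool_pos: [0.4549, -0.0303, 0.0209]
orientation: [0.0, 1.0, -0.002, 0.0]
contact_force: [-0.7, -0.1, -2.4]
grip_width: 0.0067
```

```bash
python3 - <<'E'
from h import *
state()
s=cam("scene");crop(s,270,125,120,130,4,"s5.png")
E
```

```text
t6.65 tcp [ 0.4549 -0.0303  0.0209] yaw -0.22 z [ 6.e-04 -1.e-04 -1.e+00] F [-0.7 -0.1 -2.4] M [-0.    0.06  0.03] w 0.0067 j [-0.07  0.37 -0.43  0.77 -0.    1.51]
```

View pics/s5.png

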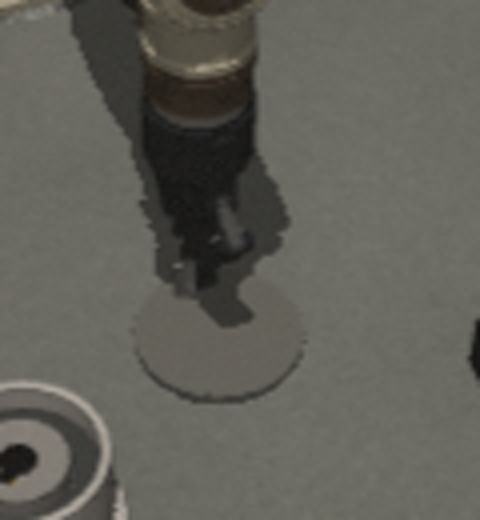

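>>> drive_tool(commands=[[[0,0,0.0005,0,0,0,255],[0,0,0.001,0,0,0,255],[0,0,0.0015,0,0,0,255],[0,0,0.0015,0,0,0,255],[0,0,0.0015,0,0,0,140],[0,0,0.0015,0,0,0,120],[0,0,0.0015,0,0,0,120],[0,0,0.0015,0,0,0,120]]])

```text
clock: 7.7
tool_pos: [0.4547, -0.0303, 0.019]
orientation: [0.0, 1.0, -0.002, -0.0]
contact_force: [-0.4, -0.2, -0.5]
grip_width: 0.0453
```

```bash
python3 - <<'E'
from h import *
delta([.455,-.03,.14],0)
s=cam("scene");crop(s,270,125,120,130,4,"s6.png")
E
```

```text
t7.70 tcp [ 0.4547 -0.0303  0.019 ] yaw -0.23 z [-1.e-04 -0.e+00 -1.e+00] F [-0.4 -0.2 -0.5] M [-0.    0.03 -0.01] w 0.0453 j [-0.07  0.37 -0.43  0.77 -0.    1.51]
shift [ 0.0003 -0.0003 -0.121 ] turn [ 0.    0.01 -0.23]
```

View pics/s6.png

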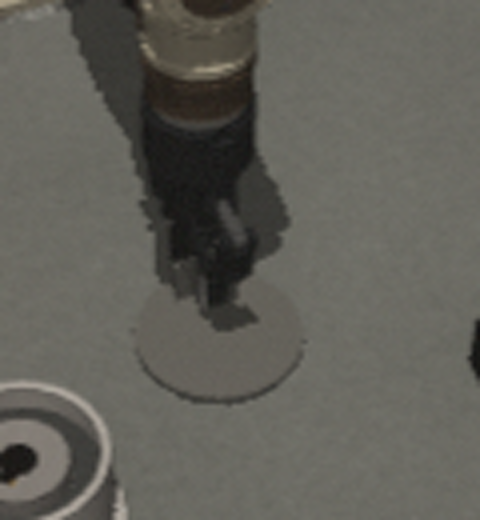

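>>> drive_tool(commands=[[[0,0,-0.02,0,0,0,100],[0,0,-0.05,0,0,0,0],[0,0,-0.09,0,0,0,0],[0.02,-0.02,-0.14,0,0,-4,0],[0.05,-0.05,-0.17,0,0,-8,0],[0.09,-0.09,-0.17,0,0,-14,0],[0.13,-0.13,-0.17,0,0,-20,0],[0.16,-0.16,-0.17,0,0,-21,0]]])

```text
clock: 8.75
tool_pos: [0.6166, 0.1308, 0.1888]
orientation: [-0.0, 0.983, 0.181, 0.0]
contact_force: [0.3, -0.6, -0.3]
grip_width: 0.0853
```

```bash
python3 - <<'E'
from h import *
delta([.635,.15,.16],21)
t=cam("top");crop(t,290,130,140,110,5,"t7.png")
s=cam("scene");crop(s,235,205,80,95,6,"s7.png")
w=cam("wrist");cv2.imwrite("pics/w7.png",w["image"])
E
```

```text
t8.75 tcp [0.6166 0.1308 0.1888] yaw 20.89 z [ 3.e-04  1.e-04 -1.e+00] F [ 0.3 -0.6 -0.3] M [-0.   -0.04 -0.01] w 0.0853 j [0.21 0.52 0.31 1.36 0.   1.42]
shift [ 0.024  -0.0113  0.0288] turn [ 0.   -0.02 -0.11]
```

View pics/t7.png

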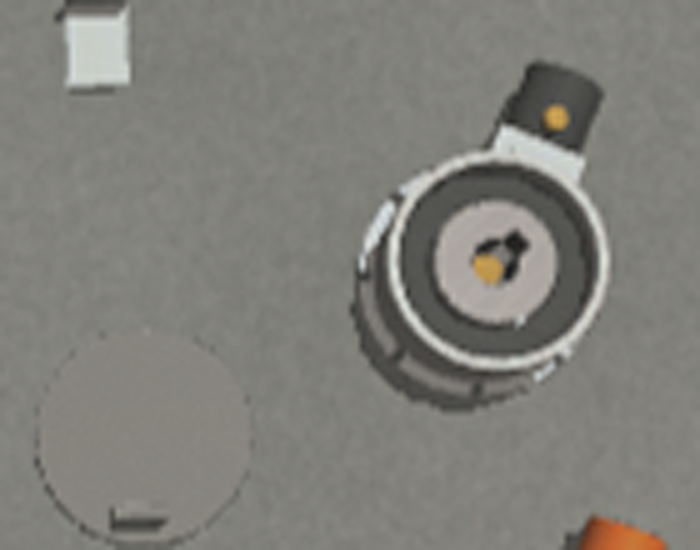

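View pics/s7.png

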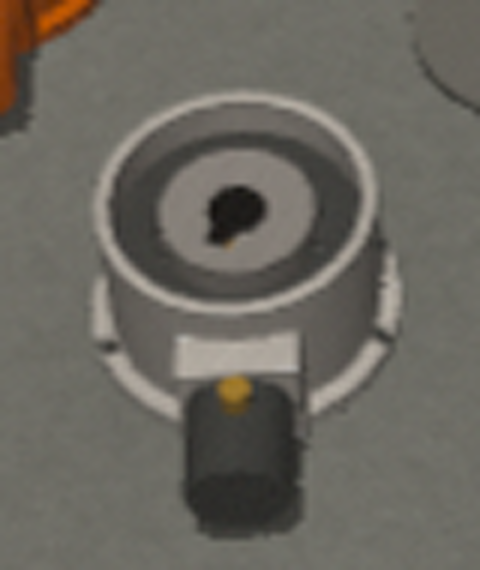

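View pics/w7.png

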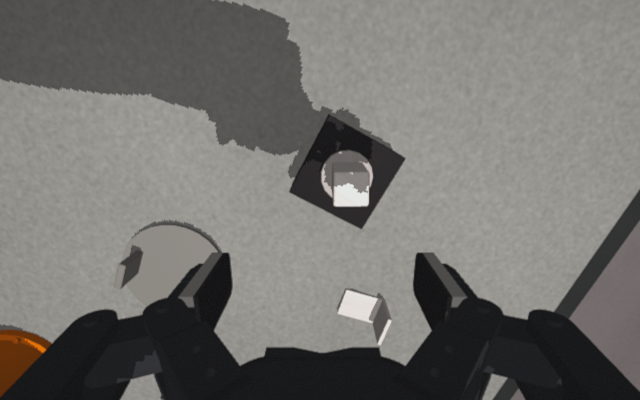

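```bash
python3 - <<'E'
from h import *
t=cam("top");s=cam("scene");w=cam("wrist")
crop(w,320,140,70,80,8,"w7c.png")
print("head wrist",plane(w,351,188,.098))
T=lambda x,y:(290+(x-2)/5,130+(y-2)/5)
S=lambda x,y:(235+(x-2.5)/6,205+(y-2.5)/6)
print("rim top",plane(t,*T(499,260),.08)); print("rim sc",plane(s,*S(236,202),.08))
for nm,c,roi,f,size in [("top",t,(365,160,50,45),T,.072),("scene",s,(250,220,50,40),S,.072)]:
    x,y,ww,h=roi;im=cv2.cvtColor(c["image"],cv2.COLOR_BGR2GRAY)[y:y+h,x:x+ww]
    big=cv2.resize(im,None,fx=14,fy=14,interpolation=cv2.INTER_CUBIC);cv2.imwrite(f"pics/g_{nm}.png",big)
E
```

```text
head wrist [0.6309616  0.14759937 0.098     ]
rim top [ 0.58875651 -0.21654202  0.08      ]
rim sc [ 0.59116233 -0.21727107  0.08      ]
```

View pics/g_top.png

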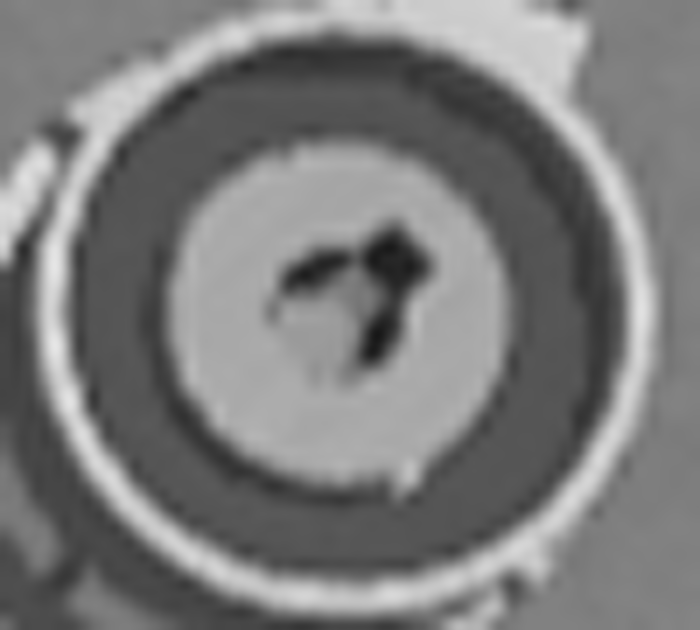

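View pics/g_scene.png

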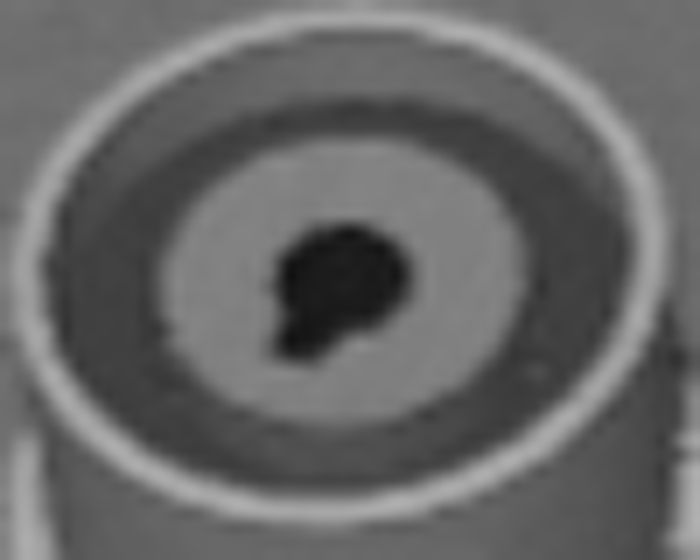

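View pics/w7c.png

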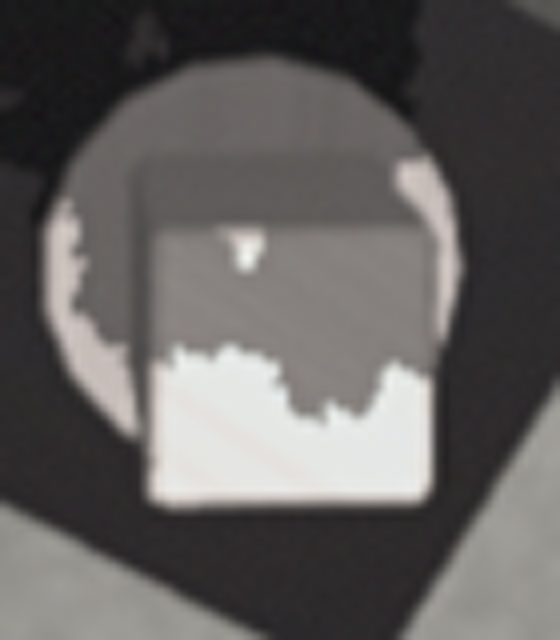

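```bash
python3 - <<'E'
from h import *
t=cam("top");s=cam("scene");w=cam("wrist")
print("head",plane(w,320+(291.5-3.5)/8,140+(366-3.5)/8,.098))
T=lambda x,y:(365+(x-6.5)/14,160+(y-6.5)/14)
S=lambda x,y:(250+(x-6.5)/14,220+(y-6.5)/14)
for c,f,h,k in [(t,T,(338,313),(419,238)),(s,S,(341,280),(292,360))]:
    a=plane(c,*f(*h),.072);b=plane(c,*f(*k),.072);d=(b-a)[:2];print("hub",a,"kw",b,np.hypot(*d),np.degrees(np.arctan2(d[1],d[0])))
print(tri(t,T(338,313),s,S(341,280)))
# bore in scene
a=plane(s,*S(345,278),.072);print("bore sc",a)
delta([.635,.15,.06],21)
E
```

```text
head [0.6341902  0.15001428 0.098     ]
hub [ 0.58918539 -0.21601596  0.072     ] kw [ 0.60371189 -0.23108922  0.072     ] 0.020933757986711234 -46.05821839869768
hub [ 0.58890258 -0.21703519  0.072     ] kw [ 0.60164941 -0.23122148  0.072     ] 0.019071770841924445 -48.05929276336812
(array([ 0.5890147 , -0.21653057,  0.07182646]), np.float64(0.0010436034216568836))
bore sc [ 0.58878881 -0.21623219  0.072     ]
t9.20 tcp [0.6148 0.1281 0.1896] yaw 20.7 z [ 2.e-04 -1.e-04 -1.e+00] F [-0.2 -0.5 -0.3] M [ 0.02  0.01 -0.06] w 0.0854 j [ 0.21  0.52  0.3   1.36 -0.    1.41]
shift [ 0.0267 -0.0134  0.1296] turn [ 0.01 -0.01 -0.3 ]
```

>>> drive_tool(commands=[[[0.013,-0.007,0.02,0,0,0,0],[0.026,-0.0138,0.05,0,0,0,0],[0.026,-0.0138,0.08,0,0,0,0],[0.026,-0.0138,0.1,0,0,0,0],[0.026,-0.0138,0.12,0,0,0,0],[0.026,-0.0138,0.1296,0,0,0,0],[0.026,-0.0138,0.1296,0,0,0,0],[0.026,-0.0138,0.1296,0,0,0,50]]])

```text
clock: 10.2
tool_pos: [0.6354, 0.1514, 0.0602]
orientation: [-0.0, 0.984, 0.18, 0.001]
contact_force: [-0.2, 1.0, 0.1]
grip_width: 0.0701
```

```bash
python3 - <<'E'
from h import *
state()
s=cam("scene");crop(s,355,135,100,110,5,"s8.png")
E
```

```text
t10.20 tcp [0.6354 0.1514 0.0602] yaw 20.77 z [ 1.4e-03  4.0e-04 -1.0e+00] F [-0.2  1.   0.1] M [ 0.01  0.01 -0.01] w 0.0701 j [0.23 0.65 0.19 1.11 0.   1.44]
```

View pics/s8.png

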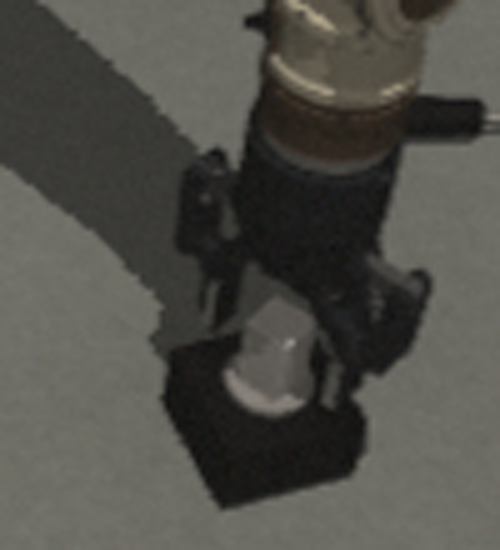

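>>> drive_tool(commands=[[[0,0,0,0,0,0,120],[0,0,0,0,0,0,255],[0,0,0,0,0,0,255],[0,0,0,0,0,0,255],[0,0,-0.005,0,0,0,255],[0,0,-0.025,0,0,0,255],[0,0,-0.05,0,0,0,255],[0,0,-0.075,0,0,0,255]]])

```text
clock: 11.25
tool_pos: [0.6339, 0.151, 0.1341]
orientation: [0.0, 0.984, 0.18, -0.001]
contact_force: [0.2, -0.3, -2.6]
grip_width: 0.0273
```

```bash
python3 - <<'E'
from h import *
state()
s=cam("scene");crop(s,355,105,100,130,5,"s9.png")
s=cam("top");crop(s,205,115,100,80,6,"t9.png")
E
```

```text
t11.25 tcp [0.6339 0.151  0.1341] yaw 20.78 z [-2.4e-03 -6.0e-04 -1.0e+00] F [ 0.2 -0.3 -2.6] M [-0.01 -0.05  0.08] w 0.0273 j [0.23 0.6  0.29 1.27 0.   1.44]
```

View pics/s9.png

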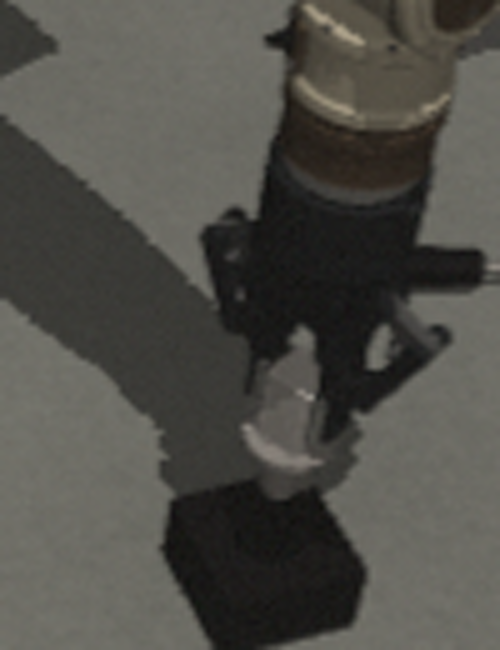

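>>> drive_tool(commands=[[[0,0,-0.02,0,0,0,255],[0,0,-0.04,0,0,0,255],[0,0,-0.06,0,0,0,255],[0,0,-0.075,0,0,0,255],[0,0,-0.08,0,0,0,255],[0,0,-0.08,0,0,0,255],[0,0,-0.08,0,0,0,255],[0,0,-0.08,0,0,0,255]]])

```text
clock: 12.35
tool_pos: [0.6343, 0.1511, 0.2136]
orientation: [0.0, 0.984, 0.18, -0.001]
contact_force: [0.1, 0.1, -3.1]
grip_width: 0.0275
```

```bash
python3 - <<'E'
from h import *
state()
s=cam("scene");s["image"]=cv2.convertScaleAbs(s["image"],alpha=1.8);crop(s,375,130,70,90,8,"s10.png")
E
```

```text
t12.35 tcp [0.6343 0.1511 0.2136] yaw 20.78 z [-1.5e-03 -3.0e-04 -1.0e+00] F [ 0.1  0.1 -3.1] M [-0.01  0.03 -0.01] w 0.0275 j [0.23 0.56 0.44 1.45 0.   1.44]
```

View pics/s10.png

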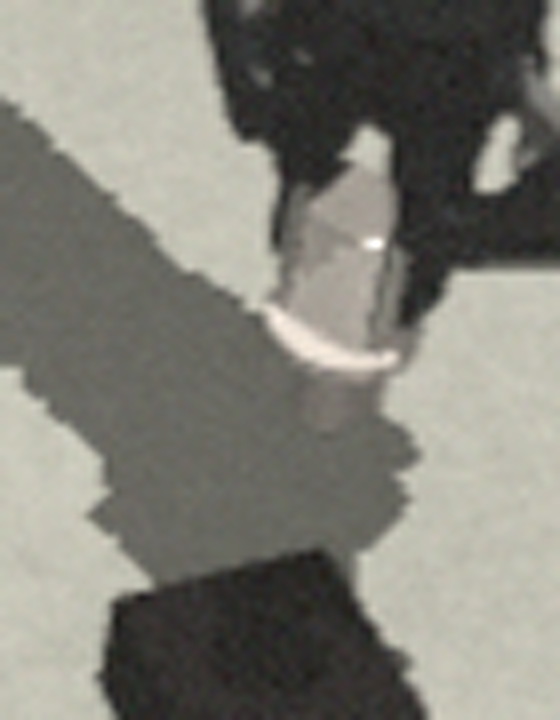

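```bash
python3 - <<'E'
from h import *
s=cam("scene");print(s["R"][0].round(2))
im=s["image"][168:190,402:432].astype(float);im=np.clip((im-60)*4.0,0,255).astype(np.uint8);print(im.min(),im.max())
cv2.imwrite("pics/s11.png",cv2.resize(im,None,fx=22,fy=22,interpolation=cv2.INTER_CUBIC))
o,R=state()
p=o["tool_pos"]; tip=p+[0,0,.0602*0]
off=.1336 # TCP z rise
base=p[2]-.0602+.046
for nm,z,r in [("collar c",base,0),("tip",base-.038,0)]: print(nm,proj(s,[p[0],p[1],z]))
for a in (20.8,110.8,-159.2,-69.2):
    d=np.array([np.cos(np.radians(a)),np.sin(np.radians(a)),0])*.017
    print(a,proj(s,np.r_[p[:2],base]+d),proj(s,np.r_[p[:2],base-.024]+d))
E
```

```text
[0.43 0.9  0.01]
0 255
t12.45 tcp [0.6345 0.1511 0.2139] yaw 20.77 z [-9.e-04 -2.e-04 -1.e+00] F [ 0.2 -0.1 -2.3] M [ 0.02  0.02 -0.04] w 0.0272 j [ 0.23  0.56  0.44  1.45 -0.    1.44]
collar c [417.25001525 170.40793597]
tip [414.86507082 181.27689078]
20.8 [422.9508655  173.79895454] [421.33351577 180.7201061 ]
110.8 [421.30769482 166.97370763] [419.73780199 173.90092978]
-159.2 [411.62761711 167.06358281] [410.20317834 173.99263679]
-69.2 [413.131842  173.8933633] [411.66411955 180.81630046]
```

View pics/s11.png

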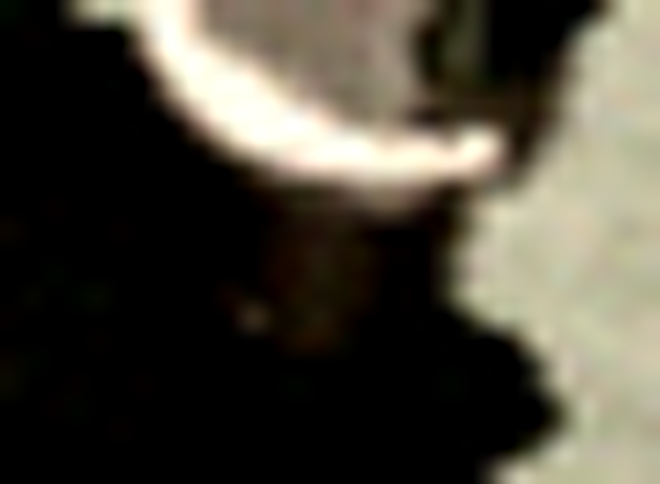

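```bash
python3 - <<'E'
from h import *
s=cam("scene")
im=s["image"][166:190,400:432].astype(float);im=np.clip((im-25)*4.0,0,255).astype(np.uint8)
cv2.imwrite("pics/s12.png",cv2.resize(im,None,fx=22,fy=22,interpolation=cv2.INTER_LINEAR))
E
```

```text
(no output)
```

View pics/s12.png

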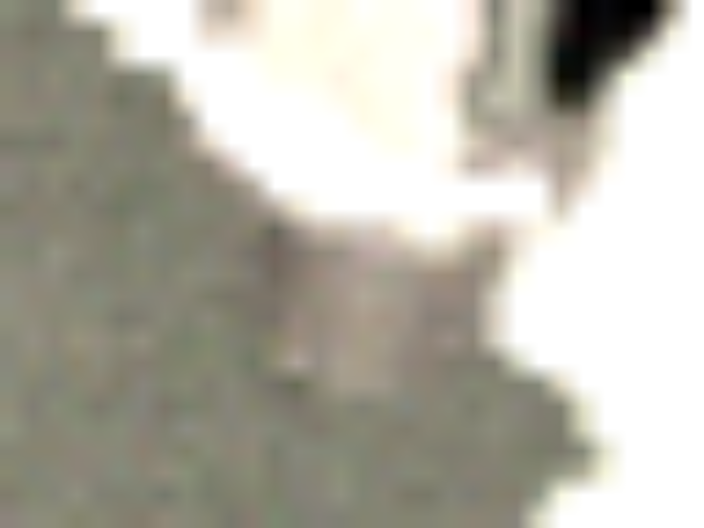

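```bash
python3 - <<'E'
from h import *
delta([.589,-.2165,.205],-47)
E
```

```text
t12.50 tcp [0.6346 0.1511 0.2141] yaw 20.78 z [-6.e-04 -1.e-04 -1.e+00] F [-0.   0.8 -2.1] M [-0.05  0.03  0.02] w 0.0274 j [0.23 0.56 0.44 1.45 0.   1.44]
shift [-0.173   0.3276  0.0092] turn [2.000e-02 3.000e-02 6.778e+01]
```

>>> drive_tool(commands=[[[-0.01,0.02,0,0,0,6,255],[-0.035,0.067,0,0,0,15,255],[-0.062,0.118,0,0,0,25,255],[-0.09,0.17,0,0,0,35,255],[-0.117,0.222,0,0,0,45,255],[-0.145,0.275,0,0,0,55,255],[-0.165,0.312,0,0,0,63,255],[-0.173,0.3276,0,0,0,67.8,255]]])

```text
clock: 13.5
tool_pos: [0.5884, -0.2195, 0.2144]
orientation: [0.0, 0.916, -0.402, 0.0]
contact_force: [0.2, -0.4, -2.9]
grip_width: 0.0272
```

```bash
python3 - <<'E'
from h import *
s=cam("scene")
o,R=state();p=o["tool_pos"]
u=proj(s,[p[0],p[1],p[2]-.03]);print(u)
crop(s,230,115,100,130,5,"s13.png")
x,y=int(u[0])-16,int(u[1])-8
im=s["image"][y:y+28,x:x+32].astype(float);im=np.clip((im-25)*2.2,0,255).astype(np.uint8)
cv2.imwrite("pics/s14.png",cv2.resize(im,None,fx=20,fy=20,interpolation=cv2.INTER_LINEAR))
E
```

```text
t13.55 tcp [ 0.5882 -0.221   0.2143] yaw -47.56 z [-2.0e-04 -2.1e-03 -1.0e+00] F [-0.2 -1.8 -2.4] M [-0.22  0.    0.06] w 0.0275 j [-0.36  0.51  0.35  1.42 -0.    2.04]
[268.82731238 210.1074037 ]
```

View pics/s13.png

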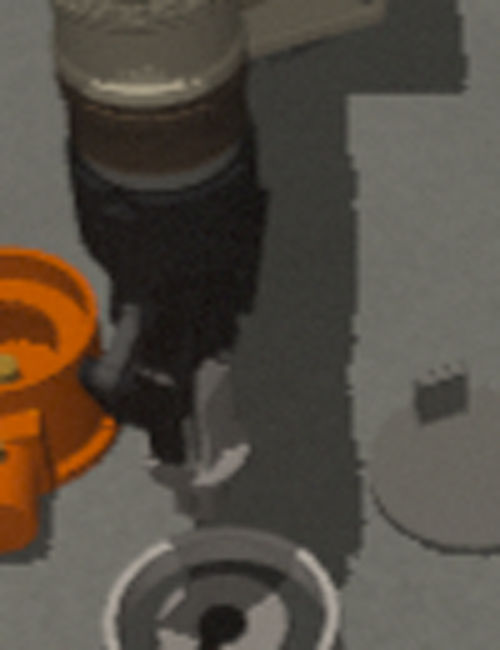

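View pics/s14.png

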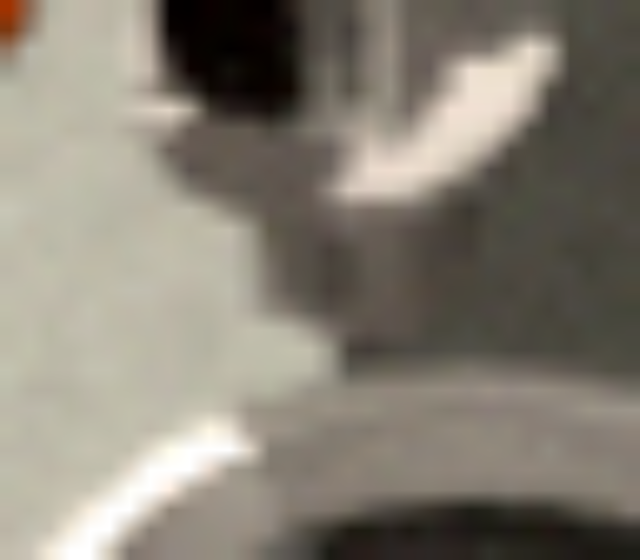

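```bash
python3 - <<'E'
from h import *
s=cam("scene");o,R=state();p=np.array([.5882,-.2195,.2144]);u=np.array([268,210])-[16,8]
base=p[2]-.0602+.046
def f(P): return ((proj(s,P)-u+.5)*20).round()
print("collar",f(np.r_[p[:2],base]),"tip",f(np.r_[p[:2],base-.038]))
for a in (-47,43,133,-137):
    d=np.array([np.cos(np.radians(a)),np.sin(np.radians(a)),0]);n=np.array([-d[1],d[0],0])
    for r in (.011,.017):
      print(a,r,[f(np.r_[p[:2],base-z]+d*r+n*w) for z in (0,.024) for w in (-.004,.004)])
im=s["image"];o,R=state()
x,y=252,200
im=im[y:y+28,x:x+32].astype(float);im=np.clip((im-35)*3.2,0,255).astype(np.uint8)
cv2.imwrite("pics/s15.png",cv2.resize(im,None,fx=20,fy=20,interpolation=cv2.INTER_LINEAR))
E
```

```text
t13.60 tcp [ 0.5886 -0.2189  0.2143] yaw -47.23 z [-1.e-04 -5.e-04 -1.e+00] F [ 0.5 -0.  -2.3] M [ 0.09  0.02 -0.05] w 0.0274 j [-0.36  0.51  0.35  1.42 -0.    2.04]
collar [348.  76.] tip [373. 292.]
-47 0.011 [array([273., 134.]), array([337., 154.]), array([291., 272.]), array([353., 291.])]
-47 0.017 [array([250., 171.]), array([314., 191.]), array([267., 309.]), array([330., 329.])]
43 0.011 [array([420., 128.]), array([451.,  79.]), array([435., 266.]), array([465., 217.])]
43 0.017 [array([468., 143.]), array([499.,  94.]), array([482., 280.]), array([512., 231.])]
133 0.011 [array([422.,  19.]), array([359.,   0.]), array([437., 157.]), array([374., 138.])]
133 0.017 [array([445., -17.]), array([382., -36.]), array([459., 121.]), array([397., 102.])]
-137 0.011 [array([277.,  25.]), array([245.,  74.]), array([294., 163.]), array([263., 212.])]
-137 0.017 [array([230.,  11.]), array([198.,  59.]), array([247., 149.]), array([216., 197.])]
t13.60 tcp [ 0.5886 -0.2189  0.2143] yaw -47.23 z [-1.e-04 -5.e-04 -1.e+00] F [ 0.5 -0.  -2.3] M [ 0.09  0.02 -0.05] w 0.0274 j [-0.36  0.51  0.35  1.42 -0.    2.04]
```

View pics/s15.png

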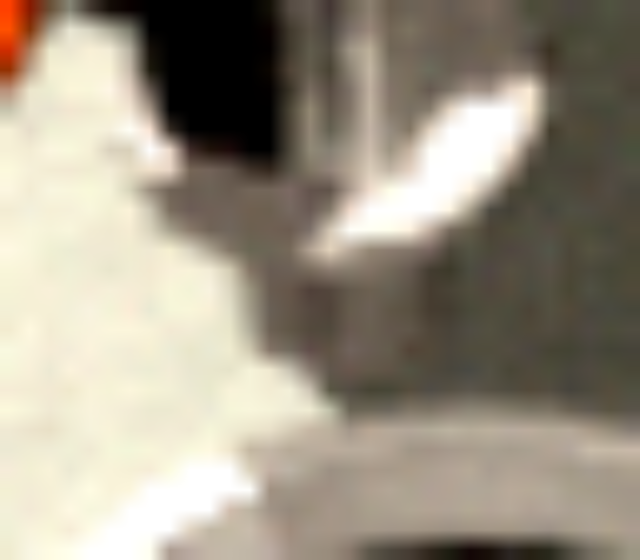

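```bash
python3 - <<'E'
from h import *
delta([.5897,-.2160,.131],-47)
E
```

```text
t13.60 tcp [ 0.5886 -0.2189  0.2143] yaw -47.23 z [-1.e-04 -5.e-04 -1.e+00] F [ 0.5 -0.  -2.3] M [ 0.09  0.02 -0.05] w 0.0274 j [-0.36  0.51  0.35  1.42 -0.    2.04]
shift [-0.0014 -0.0028  0.0833] turn [ 0.02 -0.02 -0.23]
```

>>> drive_tool(commands=[[[0,0,0.01,0,0,0,255],[0,0,0.03,0,0,0,255],[0,0,0.05,0,0,0,255],[0,0,0.068,0,0,0,255],[0,0,0.078,0,0,0,255],[0,0,0.083,0,0,0,255],[0,0,0.083,0,0,0,255],[0,0,0.083,0,0,0,255]]])

```text
clock: 14.6
tool_pos: [0.5897, -0.2166, 0.1323]
orientation: [-0.0, 0.917, -0.399, 0.001]
contact_force: [-0.3, -0.6, -2.9]
grip_width: 0.0279
```

```bash
python3 - <<'E'
from h import *
delta([.5897,-.2160,.131],-47)
s=cam("scene");o=ctrl.get_obs();p=o["tool_pos"];base=p[2]-.0602+.046
print("collar",(proj(s,np.r_[p[:2],base])-[235,205])*7,"tip",(proj(s,np.r_[p[:2],base-.038])-[235,205])*7,"hub",(proj(s,[.589,-.2165,.072])-[235,205])*7)
s["image"]=cv2.convertScaleAbs(s["image"],alpha=1.8,beta=-30);crop(s,235,205,80,80,7,"s16.png")
E
```

```text
t14.60 tcp [ 0.5897 -0.2166  0.1323] yaw -47.01 z [ 1.5e-03 -5.0e-04 -1.0e+00] F [-0.3 -0.6 -2.9] M [-0.04  0.04  0.01] w 0.0279 j [-0.35  0.55  0.2   1.22  0.    2.04]
shift [-0.0004 -0.0004  0.0013] turn [-0.04 -0.08 -0.01]
collar [264.84854097 161.19693919] tip [272.42265104 228.97545217] hub [273.76228269 241.43691061]
```

View pics/s16.png

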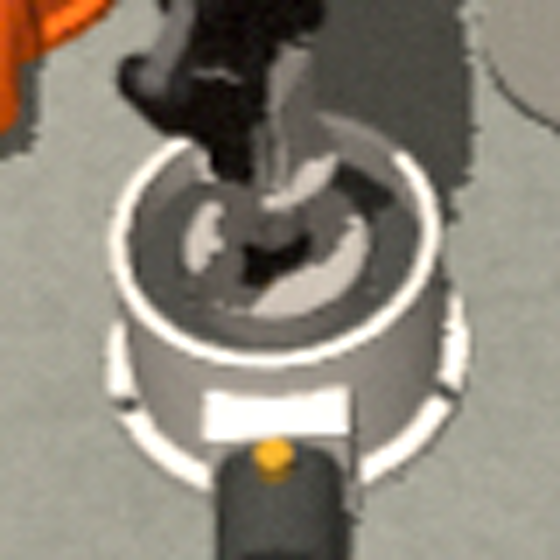

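>>> drive_tool(commands=[[[0,0,0.004,0,0,0,255],[0,0,0.008,0,0,0,255],[0,0,0.011,0,0,0,255],[0,0,0.014,0,0,0,255],[0,0,0.017,0,0,0,255],[0,0,0.019,0,0,0,255],[0,0,0.019,0,0,0,255],[0,0,0.019,0,0,0,255]]])

```text
clock: 15.65
tool_pos: [0.5893, -0.2165, 0.1126]
orientation: [-0.0, 0.917, -0.399, 0.0]
contact_force: [0.5, 0.8, -3.2]
grip_width: 0.028
```

```bash
python3 - <<'E'
from h import *
delta([.5897,-.2160,.106],-47)
s=cam("scene");crop(s,235,205,80,80,7,"s17.png")
E
```

```text
t15.65 tcp [ 0.5893 -0.2165  0.1126] yaw -47.02 z [ 3.e-04 -1.e-04 -1.e+00] F [ 0.5  0.8 -3.2] M [ 0.02  0.02 -0.01] w 0.028 j [-0.35  0.56  0.17  1.18  0.    2.04]
shift [-0.0001 -0.0007  0.0066] turn [-0.01 -0.01 -0.02]
```

>>> drive_tool(commands=[[[0,0,0.001,0,0,0,255],[0,0,0.002,0,0,0,255],[0,0,0.003,0,0,0,255],[0,0,0.004,0,0,0,255],[0,0,0.005,0,0,0,255],[0,0,0.006,0,0,0,255],[0,0,0.007,0,0,0,255],[0,0,0.007,0,0,0,255]]])

```text
clock: 16.7
tool_pos: [0.5891, -0.2164, 0.1053]
orientation: [-0.0, 0.917, -0.399, -0.0]
contact_force: [0.3, 0.2, -2.8]
grip_width: 0.0273
```

```bash
python3 - <<'E'
from h import *
delta([.5897,-.2160,.1],-47)
E
```

```text
t16.70 tcp [ 0.5891 -0.2164  0.1053] yaw -47.02 z [-2.e-04  1.e-04 -1.e+00] F [ 0.3  0.2 -2.8] M [-0.03  0.05 -0.02] w 0.0273 j [-0.35  0.57  0.16  1.17  0.    2.04]
shift [ 0.0001 -0.0008  0.0053] turn [ 0.    0.01 -0.02]
```

>>> drive_tool(commands=[[[0,0,0.002,0,0,0,255],[0,0,0.004,0,0,0,255],[0,0,0.006,0,0,0,255],[0,0,0.008,0,0,0,255],[0,0,0.01,0,0,0,255],[0,0,0.012,0,0,0,255],[0,0,0.014,0,0,0,255],[0,0,0.014,0,0,0,255]]])

```text
clock: 17.7
tool_pos: [0.5892, -0.2165, 0.0923]
orientation: [-0.0, 0.917, -0.399, 0.0]
contact_force: [-2.2, 0.1, 4.9]
grip_width: 0.0272
```

```bash
python3 - <<'E'
from h import *
delta([.5897,-.2160,.086],-47)
E
```

```text
t17.70 tcp [ 0.5892 -0.2165  0.0923] yaw -47.02 z [ 6.e-04 -1.e-04 -1.e+00] F [-2.2  0.1  4.9] M [ 0.25  0.57 -0.  ] w 0.0272 j [-0.35  0.58  0.14  1.14  0.    2.04]
shift [-0.     -0.0006  0.0063] turn [-0.02 -0.03 -0.02]
```

>>> drive_tool(commands=[[[0,0,0.001,0,0,0,255],[0,0,0.002,0,0,0,255],[0,0,0.003,0,0,0,255],[0,0,0.004,0,0,0,255],[0,0,0.005,0,0,0,255],[0,0,0.006,0,0,0,255],[0,0,0.0065,0,0,0,255],[0,0,0.0065,0,0,0,255]]])

```text
clock: 18.7
tool_pos: [0.5893, -0.2165, 0.0862]
orientation: [-0.0, 0.917, -0.399, 0.0]
contact_force: [-3.3, 1.9, 8.4]
grip_width: 0.0276
```

```bash
python3 - <<'E'
from h import *
delta([.5897,-.2160,.086],-47)
E
```

```text
t18.70 tcp [ 0.5893 -0.2165  0.0862] yaw -47.02 z [ 9.e-04 -2.e-04 -1.e+00] F [-3.3  1.9  8.4] M [0.43 0.96 0.01] w 0.0276 j [-0.35  0.58  0.13  1.12  0.    2.04]
shift [-0.0001 -0.0006  0.0002] turn [-0.03 -0.05 -0.02]
```

>>> drive_tool(commands=[[[0,0,0.0005,0,0,0,255],[0,0,0.001,0,0,0,255],[0,0,0.0015,0,0,0,255],[0,0,0.002,0,0,0,255],[0,0,0.0025,0,0,0,255],[0,0,0.0025,0,0,0,255],[0,0,0.0025,0,0,0,255],[0,0,0.0025,0,0,0,255]]])

```text
clock: 19.7
tool_pos: [0.5893, -0.2165, 0.0861]
orientation: [-0.0, 0.917, -0.399, 0.001]
contact_force: [-7.3, 3.1, 19.4]
grip_width: 0.0275
```

```bash
python3 - <<'E'
from h import *
delta([.5897,-.2160,.086],-47)
s=cam("scene");s["image"]=cv2.convertScaleAbs(s["image"],alpha=1.8,beta=-30);crop(s,235,205,80,80,7,"s18.png")
E
```

```text
t19.70 tcp [ 0.5893 -0.2165  0.0861] yaw -47.02 z [ 2.2e-03 -7.0e-04 -1.0e+00] F [-7.3  3.1 19.4] M [ 0.81  1.92 -0.  ] w 0.0275 j [-0.35  0.58  0.13  1.12  0.    2.04]
shift [-0.0001 -0.0006  0.0001] turn [-0.07 -0.12 -0.02]
```

View pics/s18.png

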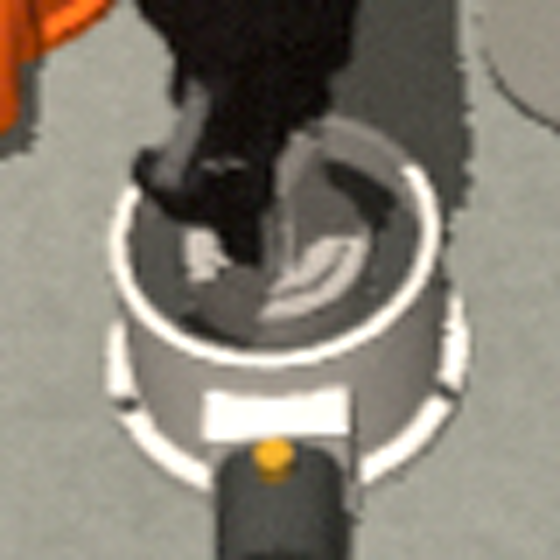

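```bash
python3 - <<'E'
from h import *
state();c=cam("scene");cv2.imwrite("pics/s19.png",c["image"])
E
```

```text
t19.75 tcp [ 0.5893 -0.2165  0.0861] yaw -47.02 z [ 2.2e-03 -7.0e-04 -1.0e+00] F [-7.6  3.2 19.4] M [0.8  1.99 0.02] w 0.0278 j [-0.35  0.58  0.13  1.12  0.    2.04]
```

View pics/s19.png

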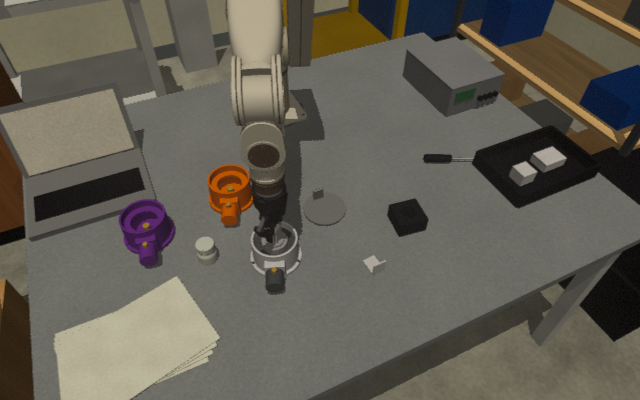

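The lid lies flat with its tab up at (325,208), clear of the unit. The driver, bracket (374,264) and jar (206,250) haven't moved, and the shaft is held home, so I'm handing in.

```bash
python3 - <<'E'
from plant import order
print(order.close_job())
E
```

```text
the job is handed in; nothing more can be done
None
```

I tipped the lid about 10° at its tab, lifted it off and set it flat on the bench, tab up. It lies about 0.2 m centre to centre from the unit. I then took the shaft from its holder and turned its key to the keyway, which I measured at about −47° in both camera views. I pushed the shaft in and handed the job in at about 20 s, still gripping it and pressing it home.

**Insertion:** The key slid in without touching the hub face. The spring force built up to about 11 N. After that, pressing 2.5 mm further raised the push to about 22 N while the tool moved only 0.1 mm. It stopped at TCP height 86.1 mm, against 86 mm predicted for fully home.

**Other things on the bench:** In the last picture the driver, bracket and jar had not moved.

**Checks that were off or uncertain:**
- The finger opening read 6.7 mm on the 8 mm tab, and pictures confirmed the grip.
- The first view of the key was ambiguous; a second view above the hub settled it.
- A side force of about 8 N remained while pressing.
- I saw the collar on the hub only partly in the pictures, so "fully home" rests mainly on the height and the force.

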